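# Load a soap bar into the spring-fed magazine

## Robot

A 6-joint arm with a two-finger parallel gripper is mounted at the origin on a cart in front of the work surface, level with it; the furniture and walls round the work are solid. World frame = base frame: x ahead of the robot, y to its left, z up, the work surface at z = 0. Lengths are in mm, angles in rad, forces in N, time in s.
With the tool pointing down it reaches from about 275 to 825 mm from the base axis. Payload 4.9 kg.
Tool frame: the origin (TCP) lies at the very end of the fingers, on their centre line; the grasp point (between the pads) lies 19 mm behind it; z points along the fingers, y is the line along which they close (so a half turn about z gives the same grasp; the last joint's range is limited). The gripper opens to 85 mm and grips with 20 to 120 N. Pads are 22 mm wide; open, the fingers measure 114 mm over their backs; the gripper's body (76 mm by 85 mm) begins 54 mm behind the grasp point. The pads swing forward as they close: fully open they stand 13 mm farther back than shut.
Start: joints at [1.164, 0.326, -0.193, 1.052, 0, 1.437], TCP at [148.18, 529.68, 231.281] pointing down, gripper open.
Joint ranges: [-2.65, 2.65], [-0.97, 1.79], [-1.3, 1.35], [-1.93, 2.1], [-1.47, 1.37], [-3.14, 3.14]. Speed limits (rad/s): [2.57, 2.57, 3.14, 3.14, 3.14, 3.14].

## Interface

Orientations are given as [roll, pitch, yaw] about the fixed x, y, z axes, in that order (R = Rz(yaw) Ry(pitch) Rx(roll)).
In Python, from bench import bot, solve_ik, imaging gives the robot as it stands. Calls block until the motion is done:
- bot.move_ptp(position, orientation): joint-space move of the TCP to a pose.
- bot.movel(position, rot=None, max_speed=150, threshold=None): straight line of the TCP; rot=None keeps the orientation; max_speed is the mean speed in mm/s. With threshold (N) it stops when the force on the tool has changed by that much, and returns True; else False.
- bot.move_j(angles): joint-space move.
- bot.grip(opening, effort=None): opening from 0.0 (shut) to 1.0 (fully open); effort is the grip in N (None keeps the last); returns when the fingers have stopped.
- bot.dwell(seconds).
- solve_ik(position, orientation): joint angles nearest the present ones, or None.
- bot.get_state(): the state.
- imaging.capture(name): name is "side" or "top" or "wrist"; returns the picture (480x640x3 uint8, blue, green, red); there is no depth.
- imaging.camera_model(name): a dict with "K" (3x3 intrinsics, pixels), "position" and "rotation" of the camera in the world. Camera axes: x right, y up, looking along -z (the intrinsics and any distortion apply to the point x, -y, -z); pixel columns grow to the right and rows downward; lengths in mm; the calibration is good to about 2 mm. The wrist camera is an equidistant fisheye: a pixel r from the principal point sees the ray r / f radians off the axis. A picture is of the moment at which its call begins: read the wrist's pose just before it. camera_model takes no time and is no camera call; for the wrist camera it gives the pose at the moment of the call.
A pose or a line that the arm cannot do raises bot.IKError and nothing moves.
- bot.sign_off(): hands the job in; it is judged then, once.
The state is a dict: "t": time; "qpos": joint angles; "joint_velocities": joint speeds; "effort": joint torques, N m; "tcp_pos": TCP position; "orientation": TCP orientation; "contact_force": force on the tool from outside, world axes, zero at the start; "wrist_torque": the same for the moment, N m; "opening": opening from 0.0 (shut) to 1.0 (fully open); "gripper_force": force on a finger pad.
Only numpy, scipy, OpenCV 4.12 (cv2) and the standard library are available. Lean on these libraries where they do the work, as an engineer would, in place of code of your own. Each camera call takes 0.05 s, during which the arm holds its last target. There are 200 camera calls.

## Task

Top up the soap feed magazine: pull the blue follower back by its black handle until it stays caught open by itself, stand the loose soap bar from the table in the channel between the bar already there and the follower, then press the red release pad so that the follower closes and pushes both bars up against the mouth. Feel for the catch and do not ram the follower into the rubber stop just behind it; leave the glue stick standing where it is.

Things in the scene. Friction and masses are not known exactly. Their poses are not given: they have to be found in the camera images.
- feeder: soap feed magazine fixed to the table; origin on the table top under the channel's centre line; x across, y along the channel, z up. Open-topped channel 83 mm wide inside, floor 6 mm up, walls 30 mm high with flared lips to 38 mm. Mouth plate (34 mm high): inner face at y = -90 mm. The follower is pulled towards +y. The catch block with the red pad is outside the channel at its -x side
- follower (a joint): travel of the blue spring follower along the feeder's +y, m. 0: front face of its plate (76 mm wide, 34 mm high) at feeder y = -63 mm. Starts at about 0, resting on the loaded bar; about 0.026 with two bars. Spring: about 6 N to the mouth at 0, 8 N at 0.1, and damping (4 N at 0.1 m/s). The last 18 mm before it catches take 1 to 5 N more, then it drops to the spring alone
- catch_nominal (a point): point on the feeder, 38 mm up, where the follower's roller hangs behind the catch's sprung tooth in the middle case, follower travel 0.077. The block is clamped by hand along feeder y, so the true caught travel is anywhere from 0.061 to 0.093, unmeasured. A rubber-faced stop stands 3 mm beyond: there the force climbs some 6 N per mm, and over 20 N damages it. Pull slowly until it rises some newtons, then let go
- handle (a point): point on the follower's black handle, a square upright post 16 x 16 mm that ends at 76 mm above the table; this point is on its axis, 60 mm above the table, 40 mm behind the plate's front face (30 mm free before and behind the post, above 34 mm). Moves with the follower
- release_pad (a point): nominal centre of the red release pad's top, 40 mm above the table. The pad is 14 mm wide (feeder x), 50 mm long (feeder y) and shifts with the catch block up to 16 mm along y, so this point is always on it. Pressed straight down (2 N, rising to 4 N at the end of its 10 mm travel, 1 N more under the follower's load) it frees the follower after about 3 mm; it springs back up
- new_bar_centre (a point): centre of the loose wrapped soap bar, cream, standing on its long edge on the table: 81 mm long (its x), 27 mm thick (its y), 68 mm high, about 0.13 kg. It goes into the channel the same way up, length across the channel, standing on the channel floor (its centre then 40 mm above the table)
- loaded_bar_centre (a point): centre of the like soap bar that already stands in the channel against the mouth plate
- channel (a point): point on the channel's centre line and floor (6 mm above the table), 38 mm behind the back face of the loaded bar: a good place to stand the new bar, with room for a finger before it and behind it
- glue_stick_centre (a point): centre of a standing glue stick (orange and white, 27 mm thick, 97 mm high), a bystander; z is its upright axis
Not all that is in view belongs to the job. Leave any green or purple look-alike of the part that bears new_bar_centre alone.

How it is judged (in metres and radians):
On the way, in this order (a step that is already met when the one before it is completed fails the run):
1. the follower stays caught open, let go by the robot (value of joint follower above 0.055 m and contact force between each of the arm, the fingers and follower below 0.2 N), for 0.3 s.
2. the new bar stands let go on the channel floor between the loaded bar and the caught follower (value of joint follower above 0.055 m and z of new_bar_centre in the frame of feeder between 0.036 and 0.045 m and x of new_bar_centre in the frame of feeder between -0.005 and 0.005 m and y of new_bar_centre in the frame of feeder between -0.054 and 0.02 m and angle between new_bar_centre's own z axis and vertical below 0.15 rad and contact force between the fingers and new_bar below 0.2 N), for 0.2 s.
At the end, for the whole second after the job is handed in: the follower has closed on two bars (travel 0.022 to 0.031 m); both bars stand upright (within 0.1 rad) on the channel floor, the loaded one against the mouth plate and the new one between it and the follower (each within about 5 mm); nothing moves (value of joint follower between 0.022 and 0.031 m and y of loaded_bar_centre in the frame of feeder below -0.072 m and z of each of loaded_bar_centre, new_bar_centre in the frame of feeder below 0.045 m and y of new_bar_centre in the frame of feeder between -0.056 and -0.045 m and angle between each of new_bar_centre, loaded_bar_centre's own z axis and vertical below 0.1 rad and velocity of joint follower between -0.01 and 0.01 m/s); the robot touches nothing.
It fails at once if the follower is rammed into its rubber stop with more than 20 N (contact force between ear and buffer above 20 N).
It fails at once if the glue stick is knocked over or shifted by more than 20 mm (angle between glue_stick_centre's own z axis and vertical above 0.4 rad or distance of glue_stick_centre from where it was at the start of the episode above 0.02 m).
It also fails if it takes over 72 s, if anything falls off the work surface, if the arm or the gripper's body presses on something with over 40 N, if the wrist force passes 120 N, or if a joint passes its speed limit or range.

## Working session

There is one attempt and no reset: what is moved stays moved. The work goes in short steps, each a Python script; the robot and the scene stay as the last script left them, time stands still between calls to the robot, and variables do not carry over. Pictures are saved under pics/ and viewed, at most 10 in all, crops included, and the job is handed in when it is done.

```bash
ls; mkdir -p pics; python3 - <<'E'
from bench import bot, imaging
import cv2,numpy as np
for n in ("top","side"):
    cv2.imwrite(f"pics/{n}0.png",imaging.capture(n)); m=imaging.camera_model(n); print(n,{k:np.round(v,4).tolist() if not isinstance(v,str) else v for k,v in m.items()})
s=bot.get_state();print(s)
E
```

```text
pics
top {'K': [[614.7639, 0.0, 323.4578], [0.0, 614.7639, 240.7713], [0.0, 0.0, 1.0]], 'position': [432.9858, 46.552, 1179.9568], 'rotation': [0.097, 0.0323, -1.5872]}
side {'K': [[449.408, 0.0, 315.3933], [0.0, 449.408, 236.1436], [0.0, 0.0, 1.0]], 'position': [494.3342, 824.7471, 456.0856], 'rotation': [1.0908, -0.0232, -3.0818]}
{'t': 0.1, 'qpos': array([ 1.16380042e+00,  3.26883766e-01, -1.93487440e-01,  1.05199045e+00,
       -5.81785318e-06,  1.43661335e+00]), 'joint_velocities': array([-2.53930656e-05, -2.22636841e-03,  1.71907967e-03, -1.41557622e-03,
        5.44340318e-04, -3.89092855e-04]), 'effort': array([ 1.38693671e-03, -4.44240224e+01,  2.63038015e+01,  7.87273224e-03,
       -1.04336093e-04, -3.58211125e-06]), 'tcp_pos': array([147.96670737, 529.18244766, 230.5711572 ]), 'orientation': array([-3.14004062e+00, -2.03645309e-04,  2.86877957e+00]), 'contact_force': array([0.15176772, 0.55636678, 0.0830053 ]), 'wrist_torque': array([0.0205071 , 0.02746522, 0.00413749]), 'gripper_force': 0.0, 'opening': 0.9989766336180486}
```

View pics/top0.png

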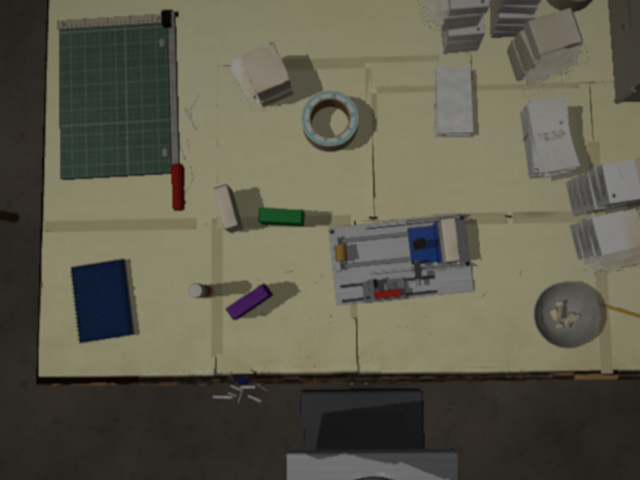

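View pics/side0.png

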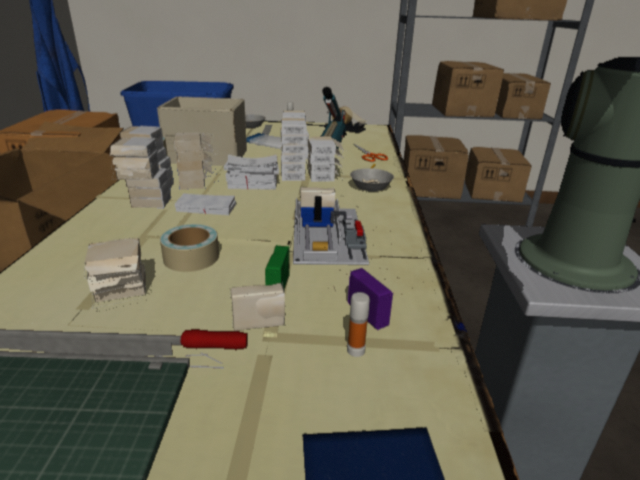

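The top view shows the new bar around (228,207), the feeder at (330–475, 215–305) with its mouth to the right, and the glue stick at (200,291). The side view confirms which objects these are. I'll zoom in for corner positions.

```bash
cat > h.py <<'E'
from bench import bot, solve_ik, imaging
import numpy as np, cv2
from scipy.spatial.transform import Rotation as Ro
def cam(n):
    m=imaging.camera_model(n); r=np.array(m["rotation"],float)
    return np.array(m["K"]),np.array(m["position"]),(r if r.shape==(3,3) else Ro.from_euler("xyz",r).as_matrix())
def back(n,px,z):
    K,p,R=cam(n); px=np.atleast_2d(px).astype(float)
    d=np.c_[(px[:,0]-K[0,2])/K[0,0],-(px[:,1]-K[1,2])/K[1,1],-np.ones(len(px))]@R.T
    return p+d*((np.broadcast_to(z,len(px))-p[2])/d[:,2])[:,None]
def proj(n,P):
    K,p,R=cam(n); c=(np.atleast_2d(P)-p)@R
    return np.c_[K[0,2]-K[0,0]*c[:,0]/c[:,2],K[1,2]+K[1,1]*c[:,1]/c[:,2]]
E
python3 - <<'E'
from h import *
t=cv2.imread("pics/top0.png")
c=cv2.resize(t[205:313,320:480],None,fx=5,fy=5,interpolation=cv2.INTER_CUBIC); cv2.imwrite("pics/feed.png",c)
b=cv2.resize(t[175:245,200:260],None,fx=7,fy=7,interpolation=cv2.INTER_CUBIC)
s=cv2.imread("pics/side0.png")
d=cv2.resize(s[275:345,220:300],None,fx=5,fy=5,interpolation=cv2.INTER_CUBIC)
o=np.zeros((490,820,3),np.uint8);o[:,:420]=b;o[:350,420:820]=d;cv2.imwrite("pics/bar.png",o[:,:800])
E
```

```text
(no output)
```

View pics/feed.png

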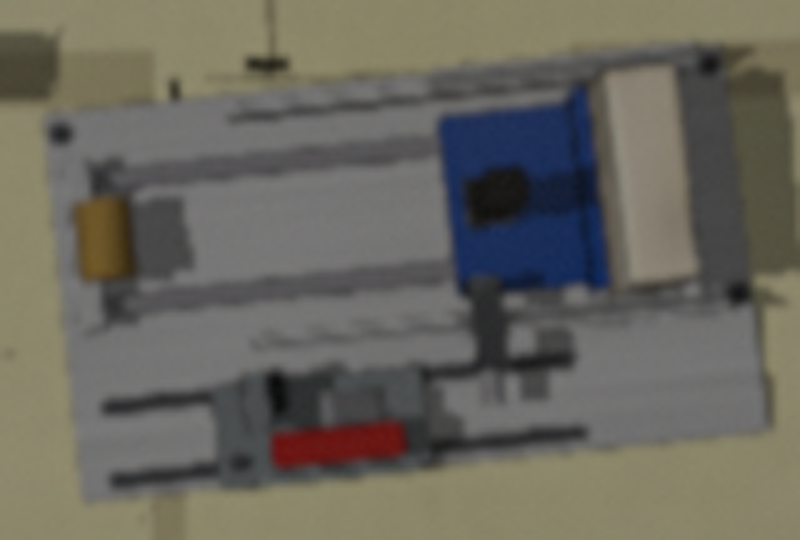

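View pics/bar.png

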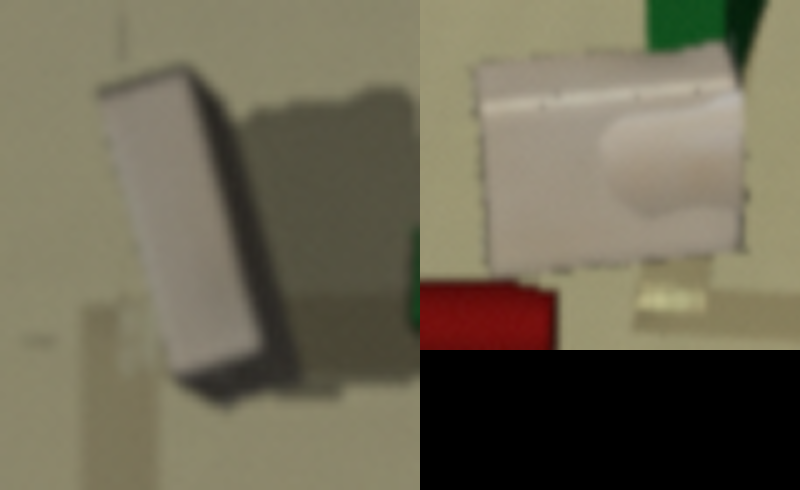

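```bash
python3 - <<'E'
from h import *
np.set_printoptions(precision=1,suppress=True)
f=lambda a:np.array(a)/5.+[320,205]
g=lambda a:np.array(a)/7.+[200,175]
L=back("top",f([(608,70),(678,66),(695,275),(628,285)]),74);print("loaded",L[:,:2],L.mean(0))
print(np.linalg.norm(np.diff(L,axis=0),axis=1))
B=back("top",f([(48,115),(715,45),(770,430),(85,500)]),5);print("base",B[:,:2],B.mean(0))
for a,b in ((B[0],B[1]),(B[3],B[2])): d=a-b;print("yaw",np.arctan2(-d[0],d[1]))
for a,b in ((B[0],B[3]),(B[1],B[2]),(L[0],L[3]),(L[1],L[2])): d=a-b;print("yawx",np.arctan2(d[1],d[0]))
print("handle",back("top",f([(503,193)]),76)); print("pad",back("top",f([(272,432),(405,422),(408,455),(275,468)]),40))
N=back("top",g([(100,92),(185,68),(262,350),(175,378)]),68);print("new",N[:,:2],N.mean(0),np.linalg.norm(np.diff(N,axis=0),axis=1))
for i,j in((0,3),(1,2)): d=N[i]-N[j];print("ang",np.arctan2(d[1],d[0]))
s=lambda a:(np.array(a)-[420,0])/5.+[220,275]
print("side new top",back("side",s([(478,68),(728,42),(742,90),(482,108)]),68)[:,:2]); print("front top/bottom", back("side",s([(492,272),(742,248)]),0)[:,:2])
print("glue",back("top",[(195,291)],97))
E
```

```text
loaded [[ 576.5 -133.3]
 [ 577.4 -158.4]
 [ 501.9 -161.7]
 [ 498.8 -137.7]] [ 538.7 -147.8   74. ]
[25.2 75.6 24.2]
base [[ 572.4   70.4]
 [ 594.3 -185.6]
 [ 447.  -200.6]
 [ 424.8   58.9]] [509.6 -64.3   5. ]
yaw 0.08510387523517014
yaw 0.0851600769515716
yawx 0.07784108194228112
yawx 0.10181350016920766
yawx 0.05672850233710723
yawx 0.043027331494754496
handle [[532.5 -93.9  76. ]]
pad [[448.9 -10.9  40. ]
 [451.8 -59.9  40. ]
 [439.6 -60.7  40. ]
 [435.7 -11.7  40. ]]
new [[643.2 280.5]
 [649.1 258. ]
 [573.9 237.8]
 [567.  260.7]] [608.3 259.2  68. ] [23.3 77.9 23.9]
ang 0.2541732841761721
ang 0.2619908814320273
side new top [[646.1 265. ]
 [572.6 243.8]
 [565.1 269.1]
 [640.3 285.5]]
front top/bottom [[643.2 277.4]
 [567.  258.7]]
glue [[454.1 308.5  97. ]]
```

The two cameras agree to a few mm. Next I'll take wrist views over the bar and over the feeder to refine, moving towards the handle as I go.

```bash
cat >> h.py <<'E'
YF=0.085; O=np.array([532.2,-71.6])
def F(x,y,z,O=None,yaw=None):
    o=globals()["O"] if O is None else O; w=YF if yaw is None else yaw
    c,s=np.cos(w),np.sin(w); return [o[0]+c*x-s*y,o[1]+s*x+c*y,z]
def ori(w): return [np.pi,0,(np.pi+w+np.pi)%(2*np.pi)-np.pi]
def wback(M,px,z):
    K,p,R=M; px=np.atleast_2d(px).astype(float); u=(px-K[:2,2])/[K[0,0],K[1,1]]; th=np.linalg.norm(u,axis=1); s=np.sin(th)/th
    d=np.c_[u[:,0]*s,-u[:,1]*s,-np.cos(th)]@R.T
    return p+d*((np.broadcast_to(z,len(px))-p[2])/d[:,2])[:,None]
def wproj(M,P):
    K,p,R=M; c=(np.atleast_2d(P)-p)@R; v=np.c_[c[:,0],-c[:,1]]; r=np.linalg.norm(v,axis=1); th=np.arctan2(r,-c[:,2])
    return K[:2,2]+v/r[:,None]*th[:,None]*[K[0,0],K[1,1]]
E
python3 - <<'E'
from h import *
import pickle
bot.move_ptp([600,255,230],ori(.258)); bot.dwell(.3)
M1=cam("wrist"); a=imaging.capture("wrist")
bot.move_ptp(F(0,-25,220),ori(YF)); bot.dwell(.3)
M2=cam("wrist"); b=imaging.capture("wrist")
cv2.imwrite("pics/w1.png",a);cv2.imwrite("pics/w2.png",b);pickle.dump((M1,M2),open("M.pkl","wb"))
cv2.imwrite("pics/w12.png",cv2.resize(np.vstack([a,b]),(400,600)) if 0 else cv2.resize(np.hstack([a,b]),(800,300)))
print(M1,M2,bot.get_state())
E
```

```text
(array([[371.64829954,   0.        , 321.04502143],
       [  0.        , 371.64829954, 241.09904152],
       [  0.        ,   0.        ,   1.        ]]), array([531.15370307, 238.28968006, 372.43191594]), array([[-2.56322704e-01, -9.27340300e-01, -2.72651130e-01],
       [ 9.66591083e-01, -2.46086670e-01, -7.17149188e-02],
       [-5.91674400e-04, -2.81924313e-01,  9.59436466e-01]])) (array([[371.64829954,   0.        , 321.04502143],
       [  0.        , 371.64829954, 241.09904152],
       [  0.        ,   0.        ,   1.        ]]), array([ 463.93784691, -100.94622966,  362.27164217]), array([[-8.65336090e-02, -9.55839447e-01, -2.80860974e-01],
       [ 9.96248837e-01, -8.31468504e-02, -2.39761608e-02],
       [-4.35345074e-04, -2.81882162e-01,  9.59448934e-01]])) {'t': 4.0583, 'qpos': array([-3.13529496e-01,  3.21251642e-01, -2.29640905e-01,  1.01996749e+00,
        3.79625111e-05, -3.99643042e-01]), 'joint_velocities': array([-3.70942155e-03, -1.38610398e-03, -2.72088122e-03,  5.05343045e-04,
        1.33955772e-03,  8.84763894e-05]), 'effort': array([ 4.69832565e-02, -4.37545717e+01,  2.59747624e+01,  2.16611325e-04,
        1.64965611e-03,  2.84063872e-04]), 'tcp_pos': array([534.51852076, -95.91959064, 219.95569878]), 'orientation': array([ 3.14153289e+00, -4.39224211e-05, -3.05547911e+00]), 'contact_force': array([-0.25187831, -0.15779083, -1.03609605]), 'wrist_torque': array([ 0.01136812, -0.02950602,  0.01221512]), 'gripper_force': 0.0, 'opening': 1.0010895204903358}
```

View pics/w12.png

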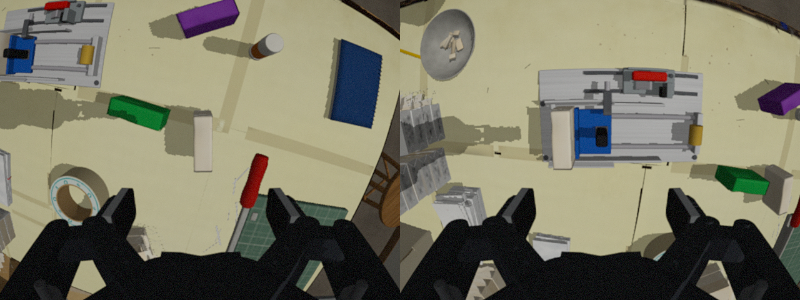

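Left half is over the bar, at about (325,224) in full-image pixels. Right half is over the feeder, with the loaded bar at about (262,220) and the handle at about (323,215). I'll zoom both into one composite.

```bash
python3 - <<'E'
import cv2,numpy as np
a=cv2.imread("pics/w1.png")[165:285,295:350];b=cv2.imread("pics/w2.png")[155:275,225:365]
c=np.hstack([a,b]);cv2.imwrite("pics/z1.png",cv2.convertScaleAbs(cv2.resize(c,None,fx=4,fy=4,interpolation=cv2.INTER_CUBIC),alpha=1.1))
E
```

```text
(no output)
```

View pics/z1.png

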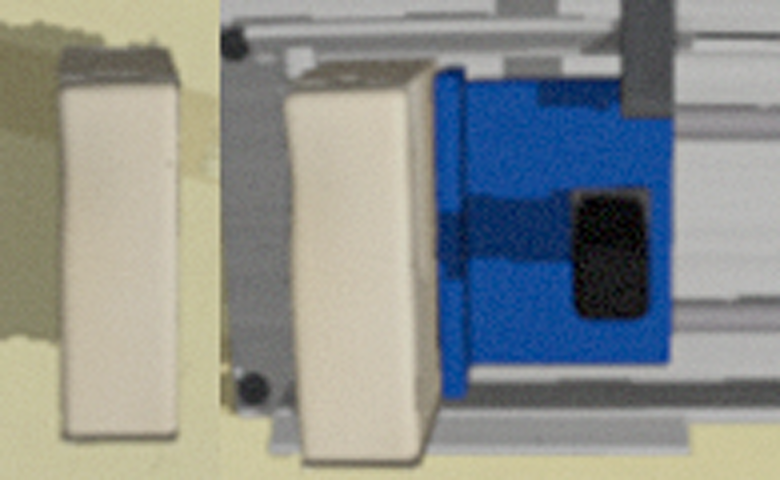

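```bash
python3 - <<'E'
from h import *
import pickle
np.set_printoptions(precision=1,suppress=True)
M1,M2=pickle.load(open("M.pkl","rb"))
n=lambda a:np.array(a)/4.+[295,165]
f=lambda a:(np.array(a)-[220,0])/4.+[225,155]
N=wback(M1,n([(62,85),(178,85),(178,436),(62,436)]),68)
L=wback(M2,f([(290,92),(408,92),(418,462),(303,462)]),74)
P=wback(M2,f([(440,70),(465,70),(467,398),(443,398)]),34)
H=wback(M2,f([(575,240),(648,240),(648,318),(577,318)]),76)
for k,q in dict(N=N,L=L,P=P,H=H).items():
    d=(q[3]+q[2]-q[0]-q[1]); print(k,q.mean(0),"sizes",np.linalg.norm(np.diff(q,axis=0),axis=1),"ang",np.arctan2(d[1],d[0]))
c,s=np.cos(YF),np.sin(YF)
for k,q in dict(L=L,P=P,H=H).items(): v=q.mean(0)[:2]-O; print(k,"feeder frame",c*v[0]+s*v[1],-s*v[0]+c*v[1])
E
```

```text
N [608.6 262.1  68. ] sizes [23.9 77.3 25.5] ang 0.26203355955218144
L [ 539.8 -145.3   74. ] sizes [23.6 77.  24.5] ang 0.07437541995074712
P [ 537.9 -129.    34. ] sizes [ 5.6 76.3  5.6] ang 0.07030628488941454
H [534.2 -93.4  76. ] sizes [14.4 15.9 14.2] ang 0.10042216582444849
L feeder frame 1.2943062727782548 -74.06326628307299
P feeder frame 0.8548192580815419 -57.686408036565076
H feeder frame 0.13019209356217942 -21.90120591558477
```

```bash
sed -i 's/^YF=.*/YF=0.080; O=np.array([533.0,-70.3])/' h.py; python3 - <<'E'
from h import *
bot.grip(0.5,effort=40)
bot.move_ptp(F(0,-23,130),ori(YF))
hit=bot.movel(F(0,-23,46),max_speed=70,threshold=8)
s0=bot.get_state();print(hit,s0["tcp_pos"],s0["contact_force"])
if not hit:
    bot.grip(0.0,effort=40); s=bot.get_state();print(s["opening"],s["gripper_force"],s["contact_force"],s["t"])
E
```

```text
False [535.28240486 -93.35821642  46.48378329] [-0.12303527 -0.45503122 -0.54810781]
0.18081934594030497 42.012598514556885 [-0.78312696 -5.89374781  2.61560155] 6.7
```

```bash
python3 - <<'E'
from h import *
ydir=np.array([-np.sin(YF),np.cos(YF)])
s=bot.get_state(); p0=s["tcp_pos"].copy()
z=46; base=F(0,-23,z)
fy=lambda st: -st["contact_force"][:2]@ydir
bot.movel(F(0,-23+39,z),max_speed=30); log=[];peak=0;low=None;caught=False
for t in np.arange(40,98,1.0):
    bot.movel(F(0,-23+t,z),max_speed=12); s=bot.get_state()
    f=fy(s); d=(s["tcp_pos"]-p0)[:2]@ydir; log.append((round(d,1),round(f,1)))
    peak=max(peak,f)
    if peak-f>1.2: caught=True; low=f if low is None else min(low,f)
    if caught and f>low+3.5 or f>16.5: break
print(log,caught,s["t"])
E
```

```text
[(np.float64(39.5), np.float64(7.4)), (np.float64(40.5), np.float64(7.0)), (np.float64(41.5), np.float64(7.0)), (np.float64(42.5), np.float64(6.7)), (np.float64(43.5), np.float64(7.2)), (np.float64(44.5), np.float64(7.2)), (np.float64(45.5), np.float64(6.3)), (np.float64(46.4), np.float64(7.2)), (np.float64(47.4), np.float64(7.0)), (np.float64(48.5), np.float64(7.1)), (np.float64(49.2), np.float64(7.8)), (np.float64(50.0), np.float64(8.5)), (np.float64(50.8), np.float64(9.9)), (np.float64(51.7), np.float64(8.6)), (np.float64(52.7), np.float64(9.6)), (np.float64(53.7), np.float64(9.8)), (np.float64(54.6), np.float64(9.8)), (np.float64(55.6), np.float64(9.9)), (np.float64(56.5), np.float64(10.3)), (np.float64(57.5), np.float64(10.5)), (np.float64(58.3), np.float64(10.7)), (np.float64(59.6), np.float64(9.2)), (np.float64(60.9), np.float64(8.3)), (np.float64(62.1), np.float64(8.8)), (np.float64(63.2), np.float64(8.4)), (np.float64(64.5), np.float64(7.3)), (np.float64(65.6), np.float64(6.5)), (np.float64(66.9), np.float64(6.7)), (np.float64(67.5), np.float64(6.5)), (np.float64(68.4), np.float64(6.3)), (np.float64(69.4), np.float64(6.8)), (np.float64(70.4), np.float64(7.0)), (np.float64(70.9), np.float64(9.4)), (np.float64(71.3), np.float64(11.1))] True 16.65
```

```bash
python3 - <<'E'
from h import *
y=-23+70
bot.movel(F(0,y,46),max_speed=12)
print(bot.get_state()["contact_force"])
bot.grip(0.5); s=bot.get_state();print(s["opening"],s["contact_force"],s["tcp_pos"])
p=s["tcp_pos"]; bot.movel([p[0],p[1],150],max_speed=120,threshold=10)
bot.dwell(.4)
bot.movel(F(0,-25,230)); bot.dwell(.2)
import pickle
pickle.dump(cam("wrist"),open("M3.pkl","wb")); a=imaging.capture("wrist"); cv2.imwrite("pics/w3.png",a)
cv2.imwrite("pics/w3z.png",cv2.resize(a[140:290,215:415],None,fx=4,fy=4,interpolation=cv2.INTER_CUBIC)); print(bot.get_state()["t"])
E
```

```text
[-2.15924191 -6.72148073  3.39094545]
0.5043715758731542 [-0.61974    -0.35531006 -0.76107194] [529.18000207 -23.04450294  45.96323027]
19.9583
```

View pics/w3z.png

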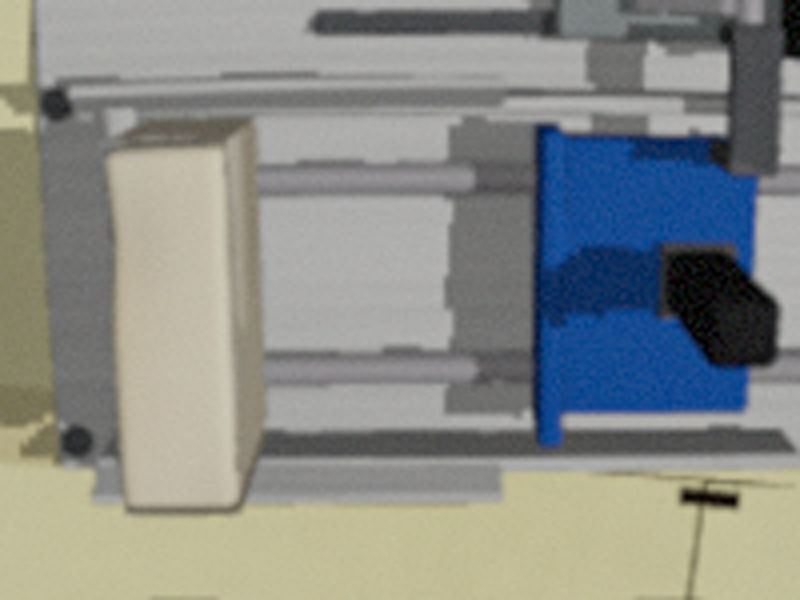

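```bash
python3 - <<'E'
from h import *
import pickle
np.set_printoptions(precision=2,suppress=True)
M=pickle.load(open("M3.pkl","rb")); f=lambda a:np.array(a)/4.+[215,140]
L=wback(M,f([(110,152),(228,148),(242,508),(128,510)]),74);P=wback(M,f([(540,127),(562,127),(564,443),(542,443)]),34)
R=wback(M,f([(260,180),(470,178),(270,370),(475,370)]),20)
c,s=np.cos(YF),np.sin(YF)
for k,q in dict(L=L,P=P).items():
    v=q-q*0; v=q[:,:2]-O; ff=np.c_[c*v[:,0]+s*v[:,1],-s*v[:,0]+c*v[:,1]]; d=q[3]+q[2]-q[0]-q[1]; print(k,ff.mean(0),"\n",ff,np.arctan2(d[1],d[0]))
for a,b in((0,1),(2,3)): d=R[b]-R[a]; print("rail yaw",np.arctan2(-d[0],d[1]))
B=[608.6,261.5]; W=.262
bot.move_ptp([*B,150],ori(W))
h=bot.movel([*B,38],max_speed=90,threshold=8); s=bot.get_state(); print(h,s["tcp_pos"],s["t"])
if not h:
    bot.grip(0,effort=40); s=bot.get_state(); print(s["opening"],s["gripper_force"],s["contact_force"],s["t"])
E
```

```text
L [  0.87 -74.94] 
 [[-37.52 -87.27]
 [-37.89 -62.88]
 [ 39.11 -62.3 ]
 [ 39.79 -87.31]] 0.0835274524400211
P [-0.48  6.55] 
 [[-38.12   3.01]
 [-38.18   8.04]
 [ 37.2   10.21]
 [ 37.19   4.93]] 0.10716793475750597
rail yaw 0.08672449005720796
rail yaw 0.08057384803694315
False [609.2  261.69  38.77] 22.7417
0.30102123109668627 39.92504060268402 [-0.72  0.23  3.9 ] 23.025
```

```bash
python3 - <<'E'
from h import *
import pickle
np.set_printoptions(precision=2,suppress=True)
bot.movel([608.6,261.5,170],max_speed=120)
bot.move_ptp(F(0,-27,170),ori(YF)); bot.movel(F(0,-27,128),max_speed=80); bot.dwell(.3)
s=bot.get_state(); print(s["tcp_pos"],s["opening"],s["contact_force"],s["t"])
M=cam("wrist"); pickle.dump(M,open("M4.pkl","wb")); a=imaging.capture("wrist"); cv2.imwrite("pics/w4.png",a)
t=s["tcp_pos"]; c,q=np.cos(YF),np.sin(YF)
e=[]
for y in(-13.5,13.5):
    for z in(30,-38): e.append([t[0]+c*-40.5-q*y,t[1]+q*-40.5+c*y,t[2]+z])
pr=wproj(M,e); print(pr)
x0,y0=(pr.mean(0)-[100,75]).astype(int); y0=min(y0,330);print(x0,y0)
z=cv2.resize(a[y0:y0+150,x0:x0+200],None,fx=4,fy=4,interpolation=cv2.INTER_CUBIC)
for u in pr: cv2.circle(z,tuple(((u-[x0,y0])*4).astype(int)),4,(0,0,255),1)
cv2.imwrite("pics/w4z.png",z)
E
```

```text
[535.47 -97.34 128.45] 0.29858951026391356 [ 0.29  0.93 -2.61] 26.6167
[[275.15 233.04]
 [291.8  196.86]
 [361.01 233.07]
 [346.71 196.86]]
218 139
```

View pics/w4z.png

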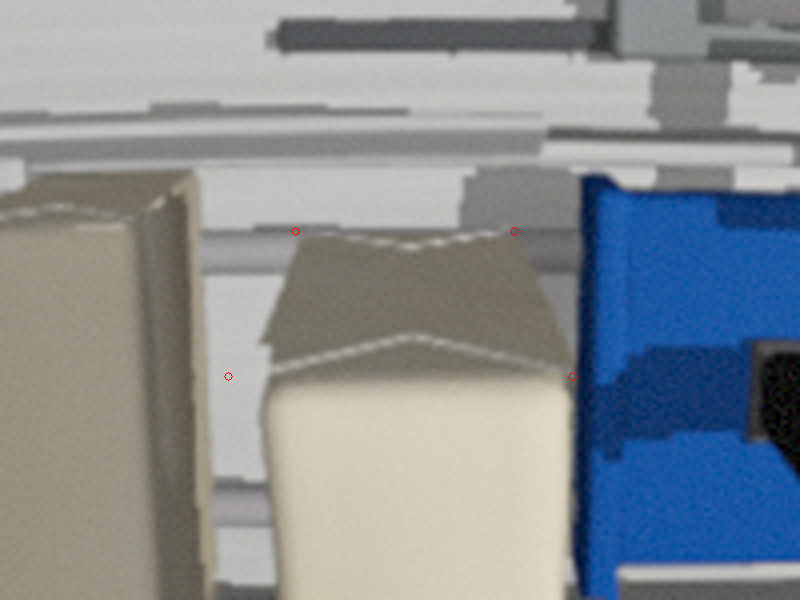

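```bash
python3 - <<'E'
from h import *
np.set_printoptions(precision=2,suppress=True)
bot.movel(F(.3,-27,86),max_speed=80)
for dx in (.3,1.3,-.7,2.3,-1.7):
    h=bot.movel(F(dx,-27,45),max_speed=30,threshold=8); s=bot.get_state(); print(dx,h,s["tcp_pos"],s["contact_force"],s["t"])
    if s["tcp_pos"][2]<49: break
    bot.movel(F(dx,-27,s["tcp_pos"][2]+6),max_speed=60)
E
```

```text
0.3 False [535.64 -97.25  45.22] [-0.17 -0.32 -1.4 ] 28.8583
```

```bash
python3 - <<'E'
from h import *
np.set_printoptions(precision=2,suppress=True)
h=bot.movel(F(.3,-27,43),max_speed=10,threshold=3); s=bot.get_state(); print(h,s["tcp_pos"],s["contact_force"])
bot.grip(0.4); s=bot.get_state(); print(s["opening"],s["contact_force"])
p=s["tcp_pos"]; bot.movel([p[0],p[1],150],max_speed=60,threshold=8); bot.dwell(.2)
bot.movel(F(0,-25,230)); bot.dwell(.2)
a=imaging.capture("wrist"); cv2.imwrite("pics/w5z.png",cv2.resize(a[110:270,215:415],None,fx=3,fy=3,interpolation=cv2.INTER_CUBIC)); print(bot.get_state()["t"])
v=np.array(back("top",(np.array([(272,432),(405,422),(408,455),(275,468)])/5.+[320,205]),40)).mean(0)[:2]-O
c,q=np.cos(YF),np.sin(YF); print("pad",c*v[0]+q*v[1],-q*v[0]+c*v[1])
E
```

```text
True [535.75 -97.31  44.75] [-0.71 -0.06  4.65]
0.40107226839390475 [ 0.11  0.29 -0.64]
32.375
pad -85.9629484356944 41.503027305830365
```

View pics/w5z.png

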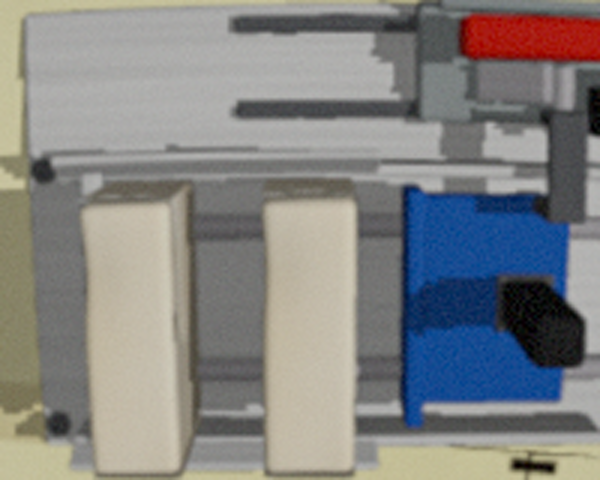

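The bar stands upright between the loaded bar and the caught follower. Next I'll press the pad, with the finger offset outward.

```bash
python3 - <<'E'
from h import *
np.set_printoptions(precision=2,suppress=True)
bot.grip(0.0); X,Y=-90,41.5
bot.move_ptp(F(X,Y,130),ori(YF)); bot.movel(F(X,Y,48),max_speed=70)
print(bot.get_state()["contact_force"])
for z in (42,40,38,36,34,33):
    h=bot.movel(F(X,Y,z),max_speed=15,threshold=12); s=bot.get_state(); print(h,s["tcp_pos"],s["contact_force"])
    if h: break
bot.dwell(.8)
bot.movel(F(X,Y,130),max_speed=80); bot.movel(F(-20,-25,240)); bot.dwell(.3)
a=imaging.capture("wrist"); cv2.imwrite("pics/w6.png",a); cv2.imwrite("pics/w6z.png",cv2.resize(a[110:280,215:435],None,fx=3,fy=3,interpolation=cv2.INTER_CUBIC)); print(bot.get_state()["t"])
E
```

```text
[-0.72  0.22 -0.25]
False [439.9  -36.11  41.92] [-1.13  0.93  0.25]
False [440.2  -36.19  40.06] [ 0.2  -0.04  0.6 ]
False [439.71 -36.06  37.79] [ 0.28 -0.2   1.03]
False [439.79 -36.08  35.82] [-0.38 -0.54 -0.02]
False [440.07 -36.16  34.06] [ 0.03 -0.16  3.31]
False [440.07 -36.12  33.04] [-0.62 -0.65  2.82]
40.35
```

View pics/w6z.png

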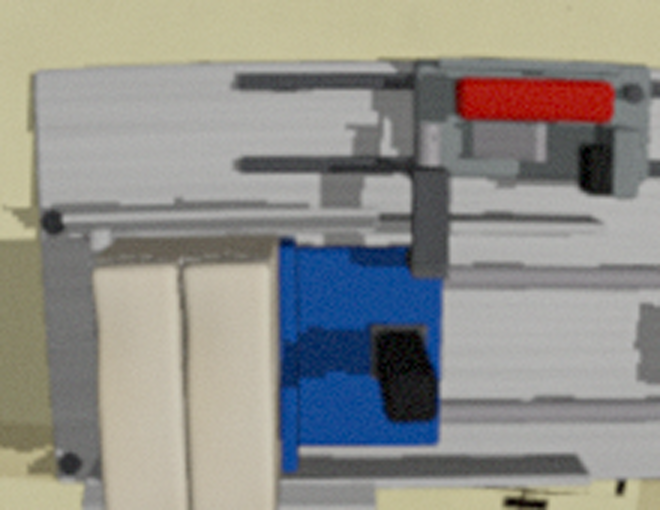

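The follower has closed and both bars are tight against the mouth, standing upright, with the robot clear of everything.

```bash
python3 -c "
from bench import bot
print(bot.sign_off())"
```

```text
the job is handed in; nothing more can be done
None
```

The magazine is topped up and handed in at about 40 s of the 72 s allowed: the follower caught and released, the last picture shows both bars upright against the mouth, and nothing came near the glue stick; the hand-in returned no score.

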